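# Set a sanding jig's swing fence square with a carpenter's square, and hold it

### The job

Set the swinging fence of the sanding jig square to its fixed stop. Take the foam offcut out of the jig and lay it on the table, off the board; then pick up the aluminium carpenter's square and, with it lying flat on the board, press its right-angled corner fully into the corner between stop and fence, so that one leg lies flush along the stop and the other leg swings the fence out until it lies flush too. Finish still gripping the square and pressing it firmly against both, so that the lock knob could be tightened: do not let go, and leave the marker and the tape measure where they are.

Things in the scene. Friction and masses are not known exactly. Their poses are not given: they have to be found in the camera images.
- jig: sanding jig: plywood board 260 x 260 x 15 mm, screwed down; origin under its centre, axes along its edges, z up. Two wooden rails on it, 30 mm wide, tops 37 mm above the table: the fixed stop along y and the swinging fence roughly along x. They form an inner corner open to the jig's -x, -y side; with the fence square it is at jig x = +90, y = +85 mm
- stop (a point): point on the inner face of the fixed stop, at board level in the middle of its length: jig x = +90, y = 0, z = +15 mm, axes as the jig's. The stop is a wooden rail 30 x 244 x 22 mm along the jig's y, behind this point (+x). The rules call this rail jig_c1
- fence (a point): point on the inner face of the swinging fence beside the pivot, at board level; the face runs 178 mm from here along its own -x, the wooden rail (30 mm wide, 22 high) is on the +y side, the pivot axis 15 mm along +y, at jig x = +66, y = +100 mm. Stiff pivot: stays where left, turns at 0.2 N m (1.5 N at the end of the square's leg). Lock knob near its free end, top 57 mm above the table
- swing (a joint): angle of the fence, rad: 0 when exactly square to the stop; positive when its free end is swung inward (towards the jig's -y), so that the corner is too tight. Starts between 0.09 and 0.20
- square: cast aluminium carpenter's square lying flat, 16 mm thick, 0.3 to 0.45 kg: triangle frame, two legs 160 mm long, 24 mm wide, and a straight grip bar 22 mm wide across the long side; the opening is 56 mm deep behind the bar. Origin under the bar's middle. The bar runs along its (-1, +1) direction: pinch it across (+1, +1), which points to the right angle and is the way to press
- square_corner (a point): the point where the outer faces of the square's legs would meet (it is clipped off by 18 mm), at the underside: x = y = +72.2 mm from the square's origin, same axes. One leg runs from it along -y (outer face looks to +x), the other along -x (outer face looks to +y). Pressed home, its axes are parallel to the jig's and it lies at jig x = +90, y = +85, z = +15 mm
- offcut: white foam offcut 30 x 50 x 28 mm (x, y, z), 12 g, on the board where the square's leg must go, its 50 mm length roughly along the stop; origin under its centre. 7 to 20 mm free between it and the stop, over 40 mm beside each end: pinch across the 50 mm. The table right (-y) of the board at world x 0.62 to 0.68, y -0.12 to -0.23 is free to lay it on
- marker: black and white felt marker, 17 x 134 x 19 mm, lying on the board near the -x, -y edge corner, across the diagonal there; origin under its middle at about jig x = y = -72 mm; to be left alone
- tape_measure: yellow tape measure 68 x 85 x 34 mm at the right edge of the table; to be left alone
There are look-alikes about, which are no part of the job. Of the things that look like the offcut, the smaller one is meant.

How it is judged:
By the outcome, as a careful person would: the job done as asked, in the order asked, and still so for the second after the job is handed in, while the arm keeps its last pose, push and grip.
It also fails if it takes over 59 s, if anything falls off the work surface, if the arm or the gripper's body presses on something with over 40 N, if the wrist force passes 120 N, or if a joint passes its speed limit or range.

### The arm

A 6-joint arm with a two-finger parallel gripper is mounted at the origin on a cart in front of the work surface, level with it; the furniture and walls round the work are solid. World frame = base frame: x ahead of the robot, y to its left, z up, the work surface at z = 0. Lengths are in m, angles in rad, forces in N, time in s.
With the tool pointing down it reaches from about 0.275 to 0.85 m from the base axis. Payload 19 kg.
Tool frame: the origin (TCP) lies at the centre of the arm's flange, where the gripper is bolted on; the fingertips stand 173 mm ahead of it and the grasp point (between the pads) lies 155 mm ahead of it (r.grip_point_offset is the distance from the TCP to the grasp point, in m); z points along the fingers, y is the line along which they close (so a half turn about z gives the same grasp; the last joint's range is limited). The gripper opens to 85 mm and grips with 20 to 120 N. Pads are 22 mm wide; open, the fingers measure 114 mm over their backs; the gripper's body (76 mm by 85 mm) begins 54 mm behind the grasp point. The pads swing forward as they close: fully open they stand 13 mm farther back than shut.
Start: joints at [0.998, 0.15, 1.437, -0, 1.554, -0.134], TCP at [0.244, 0.521, 0.405] pointing down, gripper open.
Joint ranges: [-2.8, 2.8], [-0.68, 2.1], [0.12, 2.68], [-1.39, 4.53], [0.16, 2.79], [-2.81, 2.81]. Speed limits (rad/s): [1.89, 1.89, 2.22, 3.01, 3.01, 3.01].

### API

Orientations are given as a rotation vector (axis times angle).
In Python, from workcell import r gives the robot as it stands.
- The arm moves only by the tool apply_moves, never from a script. Its argument "deltas" is a list that holds one entry, the list of rows, each a list of 7 numbers: the closure, from 0 (fully open) to 1 (shut), then the shift along the tool's x, y, z in mm, then the turn, a rotation vector about the tool's x, y, z in degrees. In form: [[[jaw, tx, ty, tz, wx, wy, wz], ...]]. A call has 1 to 12 rows; each row is the pose to reach, as a shift and turn from the pose commanded when the call began, along the tool's axes at that moment; what a row does not reach only later rows make up. A row lasts 1/8 s, in which the tool goes at most 62.5 mm and 10.7 degrees, less where a joint would pass 70% of its speed; a pose out of reach is approached as far as the arm can. A call with a gripper value outside its range is refused whole. The fingers move at their own pace and stop on an object; the grip force is fixed at half the most. Time passes only in rows, so rows that repeat a pose let the fingers close. It gives the time, the measured TCP pose, the force, the opening and the grip force at its end, in the units of the state.
- r.state(): the state, without advancing time (a new reading comes with each control period).
- r.read_camera(name): name is "scene" or "top" or "wrist"; returns the picture (420x560x3 uint8, blue, green, red); there is no depth.
- r.camera_info(name): a dict with "fovy" (degrees; the focal length in pixels is half the picture's height over the tangent of half this angle, whatever the lens; pixels are square), "cx", "cy" (the principal point, pixels), "pose" (4x4, takes a point from camera to world coordinates). Camera axes: x right, y up, looking along -z (the intrinsics and any distortion apply to the point x, -y, -z); pixel columns grow to the right and rows downward; lengths in m; the calibration is good to about 2 mm. A picture is of the moment at which its call begins: read the wrist's pose just before it. camera_info takes no time and is no camera call; for the wrist camera it gives the pose at the moment of the call.
- r.sign_off(): hands the job in; it is judged then, once.
The state is a dict: "t": time; "joint_positions": joint angles; "qvel": joint speeds; "joint_torque": joint torques, N m; "tcp_pos": TCP position; "eef_rot": TCP orientation; "wrist_force": force on the tool from outside, world axes, zero at the start; "torque": the same for the moment, N m; "opening": opening from 0.0 (shut) to 1.0 (fully open); "grasp_force": force on a finger pad.
Only numpy, scipy, OpenCV 4.12 (cv2) and the standard library are available. Lean on these libraries where they do the work, as an engineer would, in place of code of your own. Each camera call takes 0.05 s, during which the arm holds its last target. There are 200 camera calls.

## Working session

There is one attempt and no reset: what is moved stays moved. The work goes in short steps, Python scripts to look and compute and a tool call to move; the robot and the scene stay as the last step left them, time stands still between calls to the robot, and variables do not carry over. Pictures are saved under pics/ and viewed, at most 10 in all, crops included, and the job is handed in when it is done.

Besides the shell and the picture viewer there is one more tool, called as a command line: name --argument value ..., lists and objects as JSON in quotes. apply_moves: Moves the arm, as the interface text tells. Its arguments: {"type":"object","properties":{"deltas":{"type":"array"}},"required":["deltas"]}

```bash
mkdir -p pics; ls; python3 - <<'E'
from workcell import r
import cv2
for n in("top","scene"):
    cv2.imwrite(f"pics/{n}0.png",r.read_camera(n)); i=r.camera_info(n); print(n,i)
s=r.state(); print(s["t"],s["tcp_pos"],s["eef_rot"],s["wrist_force"],r.grip_point_offset)
E
```

```text
pics
top {'fovy': 49.205232543906064, 'cx': 284.19354319209395, 'cy': 203.7017941452193, 'pose': array([[-2.10862591e-02,  9.83677945e-01, -1.78698268e-01,
         3.29695274e-01],
       [-9.99777334e-01, -2.08910139e-02,  2.97447900e-03,
        -4.95054737e-02],
       [-8.07258624e-04,  1.78721199e-01,  9.83899426e-01,
         1.03129657e+00],
       [ 0.00000000e+00,  0.00000000e+00,  0.00000000e+00,
         1.00000000e+00]])}
scene {'fovy': 52.9237975433399, 'cx': 281.4623969454444, 'cy': 209.24789238721007, 'pose': array([[ 0.64126391,  0.53519214, -0.5498636 , -0.01675072],
       [-0.76731771,  0.44916596, -0.45768272, -0.47543781],
       [ 0.00203182,  0.71541549,  0.69869632,  0.71082619],
       [ 0.        ,  0.        ,  0.        ,  1.        ]])}
0.1 [0.24428634 0.52049559 0.40414046] [-6.83675854e-01 -3.06590079e+00  1.60800990e-03] [0.24346095 0.3982361  0.37746047] 0.1547
```

View pics/top0.png

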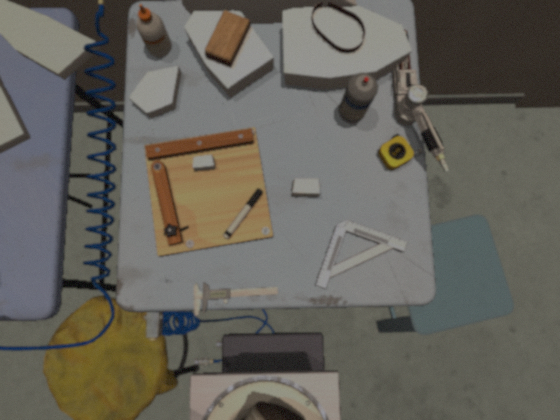

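View pics/scene0.png

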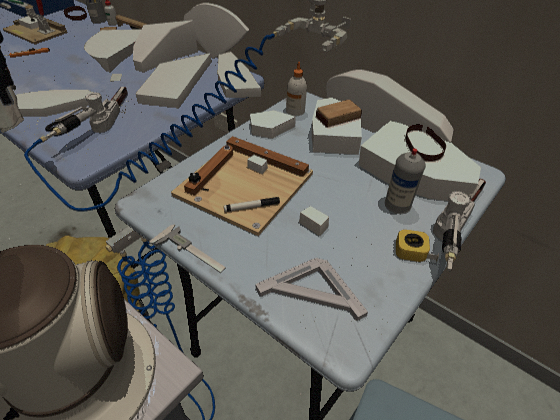

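The top view shows the jig at (208,190), with the stop along its top edge, the fence on the left with its free end at (173,243), and the offcut at (203,163). The look-alike is at (306,187), the square has its corner near (345,225), and the tape measure is at (396,152). Next I'll zoom in on the jig and the square.

```bash
cat > h.py <<'E'
import numpy as np, cv2
from workcell import r
def K(i,h=420):
    f=h/2/np.tan(np.radians(i["fovy"]/2)); return f
def ray(i,px,z):
    f=K(i); out=[]
    for u,v in np.atleast_2d(px):
        d=i["pose"][:3,:3]@np.array([(u-i["cx"])/f,-(v-i["cy"])/f,-1]); o=i["pose"][:3,3]
        out.append(o+d*(z-o[2])/d[2])
    return np.array(out)
def proj(i,P):
    f=K(i); out=[]
    for p in np.atleast_2d(P):
        c=i["pose"][:3,:3].T@(p-i["pose"][:3,3]); out.append([i["cx"]+f*c[0]/-c[2],i["cy"]-f*c[1]/-c[2]])
    return np.array(out)
E
python3 - <<'E'
from h import *
im=cv2.imread("pics/top0.png")
a=cv2.resize(im[120:260,140:280],None,fx=4,fy=4,interpolation=cv2.INTER_CUBIC)
b=cv2.resize(im[215:295,310:412],None,fx=5,fy=5,interpolation=cv2.INTER_CUBIC)
cv2.imwrite("pics/a.png",a);
i=r.camera_info("top")
for n,p,z in [("board corners",[(257,131),(272,238),(159,253)],.015),("offcut",[(203,163)],.043),("lookalike",[(306,187)],.03),("sq",[(340,224),(406,243),(322,286)],.016),("tape",[(396,152)],.03)]: print(n,ray(i,p,z).round(4).tolist())
# square: white segmentation
g=cv2.cvtColor(im,cv2.COLOR_BGR2HSV); m=((g[...,2]>185)&(g[...,1]<45)).astype(np.uint8)
print(g[225,345],g[260,350],g[200,340])
E
```

```text
board corners [[0.6869, 0.0069, 0.015], [0.4374, -0.0239, 0.015], [0.4095, 0.2263, 0.015]]
offcut [[0.6051, 0.1263, 0.043]]
lookalike [[0.5484, -0.102, 0.03]]
sq [[0.4654, -0.1761, 0.016], [0.4199, -0.3205, 0.016], [0.3301, -0.1311, 0.016]]
tape [[0.6252, -0.3082, 0.03]]
[ 30   6 136] [ 34  12 149] [ 75   4 126]
```

View pics/a.png

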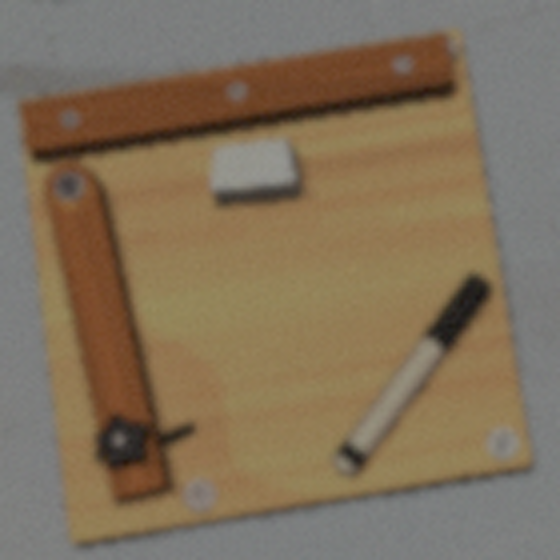

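The crop shows the board corners at TR (460,30), BR (533,468) and BL (75,545). The fence pivot is at (68,185), the offcut top is centred near (255,165), and the marker lies across the near-right corner. I'll compute the poses and the first move.

```bash
cat >> h.py <<'E'
from scipy.spatial.transform import Rotation as Ro
def down(yaw):  # tool z down, tool y axis at world angle yaw (mod pi)
    y=np.array([np.cos(yaw),np.sin(yaw),0]); z=np.array([0,0,-1.]); return np.c_[np.cross(y,z),y,z]
def delta(gp,yaw):
    s=r.state(); R=Ro.from_rotvec(s["eef_rot"]).as_matrix(); best=None
    for k in (0,np.pi):
        T=down(yaw+k); w=Ro.from_matrix(R.T@T).as_rotvec()
        if best is None or np.linalg.norm(w)<np.linalg.norm(best): best=w
    p=np.array(gp)+[0,0,r.grip_point_offset]
    return (1000*R.T@(p-s["tcp_pos"])).round(1).tolist(), np.degrees(best).round(1).tolist()
E
python3 - <<'E'
from h import *
i=r.camera_info("top")
c=np.array([(460,30),(533,468),(75,545)])/4.+np.array([140,120])-.375
P=ray(i,c,.015); print(P.round(4), np.linalg.norm(P[0]-P[1]),np.linalg.norm(P[1]-P[2]))
ctr=(P[0]+P[2])/2; x=P[0]-P[1]; y=P[2]-P[1]
yaw=(np.arctan2(x[1],x[0])+np.arctan2(-y[0],y[1]))/2; print("jig",ctr,np.degrees(yaw))
J=down; R=np.array([[np.cos(yaw),-np.sin(yaw)],[np.sin(yaw),np.cos(yaw)]])
# stop inner top edge at z .037 in crop
S=ray(i,np.array([(37,152),(452,90)])/4+[140,120],.037); print("stop inner in jig",(S[:,:2]-ctr[:2])@R)
O=ray(i,np.array([(213,146),(290,142),(298,184),(213,190)])/4+[140,120],.043); print("off jig",(O[:,:2]-ctr[:2])@R, O.mean(0))
F=ray(i,np.array([(103,195),(168,487)])/4+[140,120],.037); f=(F[:,:2]-ctr[:2])@R;print("fence jig",f)
oc=O.mean(0)
print(delta([oc[0],oc[1],.20],yaw+np.pi/2))
g=cv2.resize(cv2.imread("pics/top0.png")[210:295,310:415],None,fx=6,fy=6,interpolation=cv2.INTER_CUBIC); cv2.imwrite("pics/b.png",g)
E
```

```text
[[ 0.6965  0.0123  0.015 ]
 [ 0.4404 -0.0259  0.015 ]
 [ 0.4032  0.2275  0.015 ]] 0.2588691015715483 0.2561007430611377
jig [0.54982111 0.11990013 0.015     ] 8.418680665698682
stop inner in jig [[ 0.08913809  0.11642658]
 [ 0.08593388 -0.11880515]]
off jig [[ 0.07413218  0.01765045]
 [ 0.06922628 -0.02504262]
 [ 0.04451654 -0.0260484 ]
 [ 0.04901861  0.02099994]] [0.60886171 0.12549412 0.043     ]
fence jig [[ 0.05822423  0.08293193]
 [-0.10999589  0.06802375]]
([-497.9, -202.6, 49.6], [-0.1, -0.0, -33.6])
```

View pics/b.png

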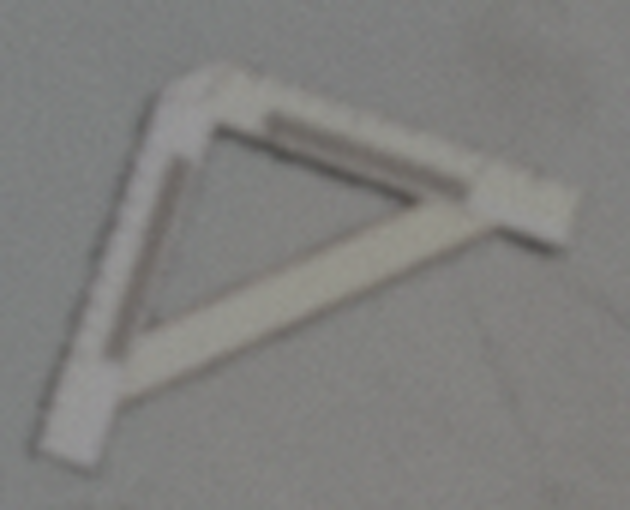

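The square's bar is centred at crop (308,293). The legs meet at the upper left, near (200,75), so its pressing direction is about 25° in the world, against about 53° needed. Moving over the offcut now.

apply_moves --deltas '[[[0,-60,-24,6,0,0,-5],[0,-120,-48,12,0,0,-10],[0,-180,-73,18,0,0,-15],[0,-240,-97,24,0,0,-20],[0,-300,-122,30,0,0,-25],[0,-360,-146,36,0,0,-30],[0,-420,-171,42,0,0,-33.6],[0,-470,-190,47,0,0,-33.6],[0,-498,-203,50,0,0,-33.6],[0,-498,-203,50,0,0,-33.6],[0,-498,-203,50,0,0,-33.6]]]'

```text
t: 1.48
tcp_pos: [0.6086, 0.1254, 0.3544]
eef_rot: [0.231, -3.132, -0.0]
wrist_force: [-0.1, 1.0, 0.4]
opening: 1.003
grasp_force: 0.0
```

```bash
python3 - <<'E'
from h import *
s=r.state(); i=r.camera_info("wrist"); cv2.imwrite("pics/w1.png",r.read_camera("wrist")); np.save("w1.npy",i,allow_pickle=True)
print(s["t"],s["tcp_pos"],s["eef_rot"],s["wrist_force"]); print(i)
E
```

```text
1.475 [0.60861852 0.12544072 0.35441458] [ 2.31438296e-01 -3.13230030e+00 -2.17312527e-04] [-0.07249073  1.02608041  0.44476571]
{'fovy': 62.56160995989241, 'cx': 284.70235195052425, 'cy': 213.36515370548264, 'pose': array([[-1.47644942e-01, -9.52831652e-01, -2.65165635e-01,
         5.41783383e-01],
       [ 9.89040293e-01, -1.42380351e-01, -3.90785625e-02,
         1.15744517e-01],
       [-5.19084792e-04, -2.68029249e-01,  9.63410635e-01,
         3.23143711e-01],
       [ 0.00000000e+00,  0.00000000e+00,  0.00000000e+00,
         1.00000000e+00]])}
```

View pics/w1.png

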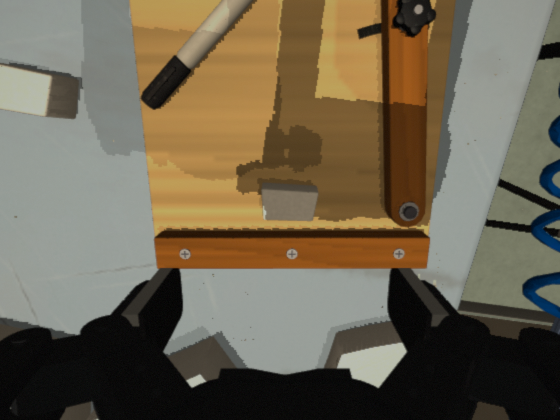

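The wrist view shows the stop's top face at rows 237–268, between columns 157 and 428. The pivot screw is at (410,211) and the offcut's top face spans about (265,191)–(315,220). I'll check these against the jig pose.

```bash
python3 - <<'E'
from h import *
i=np.load("w1.npy",allow_pickle=True).item()
yaw=np.radians(8.42); c=np.array([.5498,.1199])
R=np.array([[np.cos(yaw),-np.sin(yaw)],[np.sin(yaw),np.cos(yaw)]])
def j(n,p,z): q=ray(i,p,z); print(n,(1000*(q[:,:2]-c)@R).round(1).tolist(), q.round(4).tolist())
j("stop top corners (expect 90/120, ±122)",[(157,237),(428,237),(428,268),(157,268)],.037)
j("pivot (66,100)",[(409.5,211)],.037)
j("offcut",[(265,191),(317,192),(315,220),(264,219)],.043)
j("board -y edge (y=-130)",[(154,220),(141,120),(134,20)],.015)
j("fence in",[(389,205),(388,60)],.037)
im=cv2.imread("pics/w1.png"); cv2.imwrite("pics/w1c.png",cv2.resize(im[165:275,145:445],None,fx=2.6,fy=2.6,interpolation=cv2.INTER_CUBIC))
E
```

```text
stop top corners (expect 90/120, ±122) [[92.7, -114.8], [92.4, 122.5], [121.9, 125.8], [122.2, -117.7]] [[0.6583, 0.0199, 0.037], [0.6232, 0.2546, 0.037], [0.6519, 0.2622, 0.037], [0.6879, 0.0213, 0.037]]
pivot (66,100) [[68.8, 104.0]] [[0.6026, 0.2329, 0.037]]
offcut [[50.2, -19.3], [51.0, 23.7], [75.2, 22.6], [74.4, -20.5]] [[0.6023, 0.1082, 0.043], [0.5968, 0.1508, 0.043], [0.6209, 0.1533, 0.043], [0.6264, 0.1105, 0.043]]
board -y edge (y=-130) [[83.8, -124.6], [-6.1, -126.8], [-83.4, -123.9]] [[0.6509, 0.0089, 0.015], [0.5624, -0.0064, 0.015], [0.4854, -0.0149, 0.015]]
fence in [[63.5, 86.0], [-50.8, 75.9]] [[0.6001, 0.2143, 0.037], [0.4885, 0.1875, 0.037]]
```

View pics/w1c.png

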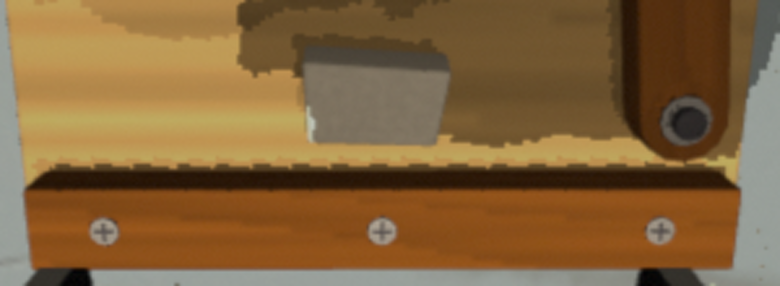

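The wrist view puts the jig about (+2,+4) mm from the top-camera estimate, so I'll average the two. The offcut centre is near (0.610, 0.129). Next step is the descent.

```bash
python3 - <<'E'
from h import *
print(delta([.610,.129,.033],np.radians(8.4+90)))
i=r.camera_info("top")
sq=np.array([(308,293),(205,72),(580,190),(40,455),(565,248),(97,468)])/6.+[310,210]-.4
P=ray(i,sq,.016); print(P.round(4))
E
```

```text
([-2.1, 2.9, 167.0], [0.0, -0.0, 0.1])
[[ 0.388  -0.2189  0.016 ]
 [ 0.4706 -0.1848  0.016 ]
 [ 0.4237 -0.3213  0.016 ]
 [ 0.3316 -0.1186  0.016 ]
 [ 0.4025 -0.3143  0.016 ]
 [ 0.3265 -0.1392  0.016 ]]
```

apply_moves --deltas '[[[0,-2,3,50,0,0,0],[0,-2,3,100,0,0,0],[0,-2,3,140,0,0,0],[0,-2,3,160,0,0,0],[0,-2,3,167,0,0,0],[0.5,-2,3,167,0,0,0],[0.7,-2,3,167,0,0,0],[0.8,-2,3,167,0,0,0],[0.8,-2,3,167,0,0,0],[0.8,-2,3,167,0,0,0]]]'

```text
t: 2.78
tcp_pos: [0.6109, 0.1285, 0.1897]
eef_rot: [-0.231, 3.13, 0.0]
wrist_force: [-1.3, 0.4, 10.2]
opening: 0.542
grasp_force: 61.9
```

```bash
python3 - <<'E'
from h import *
print(delta([.645,-.17,.021],np.radians(98.4)), delta([.645,-.17,.12],np.radians(98.4)))
E
```

```text
([10.2, -300.2, 14.0], [-0.0, 0.2, 0.1]) ([9.9, -300.2, -85.0], [-0.0, 0.2, 0.1])
```

apply_moves --deltas '[[[0.8,0,0,-40,0,0,0],[0.8,0,0,-85,0,0,0],[0.8,3,-50,-90,0,0,0],[0.8,5,-105,-90,0,0,0],[0.8,7,-160,-90,0,0,0],[0.8,8,-215,-90,0,0,0],[0.8,9,-265,-90,0,0,0],[0.8,10,-300,-80,0,0,0],[0.8,10,-300,-40,0,0,0],[0.8,10,-300,-10,0,0,0],[0.8,10,-300,6,0,0,0],[0.8,10,-300,12,0,0,0]]]'

```text
t: 4.28
tcp_pos: [0.6448, -0.1698, 0.1758]
eef_rot: [-0.232, 3.133, -0.0]
wrist_force: [0.4, 0.0, 0.6]
opening: 0.539
grasp_force: 61.7
```

apply_moves --deltas '[[[0.8,0,0,0,0,0,0],[0.35,0,0,0,0,0,0],[0.2,0,0,0,0,0,0],[0.2,0,0,0,0,0,0],[0.2,0,0,-30,0,0,0],[0.2,0,0,-80,0,0,0],[0.2,0,0,-130,0,0,0],[0.2,0,0,-130,0,0,0]]]'

```text
t: 5.28
tcp_pos: [0.6451, -0.1699, 0.3105]
eef_rot: [-0.231, 3.127, -0.005]
wrist_force: [0.3, -0.8, -0.3]
opening: 0.8
grasp_force: 0.0
```

```bash
python3 - <<'E'
from h import *
print(delta([.388,-.217,.15],np.radians(24.4)), r.state()["joint_positions"].round(2))
E
```

```text
([261.3, -8.7, 4.2], [0.0, 0.4, 74.1]) [-0.37  0.38  1.34 -0.    1.41 -2.09]
```

apply_moves --deltas '[[[0.4,30,-1,0,0,0,10],[0.4,65,-2,0,0,0,20],[0.4,100,-3,1,0,0,30],[0.4,135,-5,2,0,0,40],[0.4,170,-6,2,0,0,50],[0.4,205,-7,3,0,0,60],[0.4,240,-8,4,0,0,70],[0.4,261,-9,4,0,0,74],[0.4,261,-9,4,0,0,74],[0.4,261,-9,4,0,0,74]]]'

```text
t: 6.52
tcp_pos: [0.3883, -0.2172, 0.3018]
eef_rot: [1.698, 2.643, 0.0]
wrist_force: [0.7, -0.0, 0.6]
opening: 0.599
grasp_force: 0.0
```

```bash
python3 - <<'E'
from h import *
s=r.state(); i=r.camera_info("wrist"); cv2.imwrite("pics/w2.png",r.read_camera("wrist")); np.save("w2.npy",i,allow_pickle=True)
print(s["t"],s["tcp_pos"],s["joint_positions"])
C=np.array([.4807,-.1733]);a=np.radians(-20.6);ex=np.array([np.cos(a),np.sin(a)]);ey=np.array([-ex[1],ex[0]])
P=[np.r_[C-.16*ey,.016],np.r_[C-.16*ex,.016],np.r_[C-.0722*(ex+ey)+.011*(ex+ey)/2**.5,.016],np.r_[C-.0722*(ex+ey)-.011*(ex+ey)/2**.5,.016],np.r_[C-.018*ey,.016],np.r_[C-.018*ex,.016]]
print(proj(i,P).round(0).tolist())
E
```

```text
6.525 [ 0.38832255 -0.21718841  0.30178009] [-6.83471489e-01 -6.38230396e-02  1.87279824e+00  1.14392733e-04
  1.33225239e+00 -1.11243537e+00]
[[271.0, 336.0], [268.0, 44.0], [298.0, 207.0], [270.0, 207.0], [400.0, 224.0], [403.0, 191.0]]
```

View pics/w2.png

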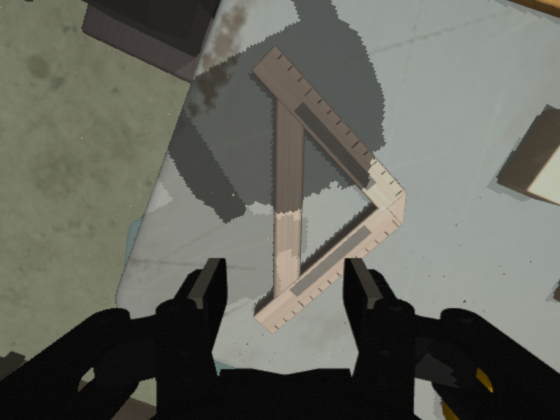

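The square seen by the wrist has outer leg ends at (274,333) and (276,46), the bar at columns 275–302, and the clipped corner around (405,190)–(405,222). That is about 4 px from the prediction.

```bash
python3 - <<'E'
from h import *
i=np.load("w2.npy",allow_pickle=True).item()
P=ray(i,[(274,333),(276,46),(404,222),(405,190),(302,207),(275,207),(302,130),(300,275)],.016)[:,:2]
E1,E2=P[:2]; d=E1-E2; L=np.linalg.norm(d); u=np.array([-d[1],d[0]])/L; print(L,np.degrees(np.arctan2(u[1],u[0])))
C=(E1+E2)/2+L/2*u; print("C",C,"O",C-.1021*u)
print("clip mid along u from bar mid",((P[2]+P[3])/2-(P[4]+P[5])/2)@u, "bar mid",(P[4]+P[5])/2, "barw",(P[4]-P[5])@u)
b=P[7]-P[6]; print("bar ang",np.degrees(np.arctan2(b[0],-b[1])))
O=C-.1021*u; print(O)
print(delta([*O,.0195],np.arctan2(u[1],u[0])))
E
```

```text
0.22221518226178338 23.79082447426091
C [ 0.48266005 -0.17268599] O [ 0.38923607 -0.213873  ]
clip mid along u from bar mid 0.08814333023639725 bar mid [ 0.39076814 -0.21399689] barw 0.02053348826289623
bar ang 24.577942025121
[ 0.38923607 -0.213873  ]
([2.6, 2.1, 127.5], [0.0, 0.0, 0.8])
```

apply_moves --deltas '[[[0.4,2.5,3,50,0,0,0],[0.4,2.5,3,95,0,0,0],[0.4,2.5,3,118,0,0,0],[0.4,2.5,3,127,0,0,0],[0.4,2.5,3,127,0,0,0],[0.6,2.5,3,127,0,0,0],[0.8,2.5,3,127,0,0,0],[0.95,2.5,3,127,0,0,0],[0.95,2.5,3,127,0,0,0],[0.95,2.5,3,127,0,0,0]]]'

```text
t: 7.82
tcp_pos: [0.3898, -0.2138, 0.1757]
eef_rot: [1.7, 2.64, -0.0]
wrist_force: [0.2, 0.9, 7.2]
opening: 0.239
grasp_force: 59.6
```

```bash
cat >> h.py <<'E'
jyaw=np.radians(8.42); jc=np.array([.5506,.1226])
jR=np.array([[np.cos(jyaw),-np.sin(jyaw)],[np.sin(jyaw),np.cos(jyaw)]])
def sqO(s,dx=0,dy=0): return jc+jR@(np.array([.0178+dx,.0128+dy])-s/2**.5)
E
python3 - <<'E'
from h import *
i=r.camera_info("top")
q=lambda p,z:(1000*(ray(i,np.array([p])/4+[140,120],z)[:,:2]-jc)@jR).round(0).tolist()
print("lever tip",q((192,430),.05),"knob",q((120,440),.057),"screw",q((200,492),.015), "marker",q((480,285),.034),q((348,465),.034))
s=r.state();print(s["joint_positions"].round(2))
for st,z in((.06,.12),(.06,.038),(0,.038)): print(st,sqO(st),delta([*sqO(st),z],jyaw+np.pi/4))
E
```

```text
lever tip [[-85.0, 46.0]] knob [[-85.0, 83.0]] screw [[-114.0, 53.0]] marker [[-28.0, -119.0]] [[-115.0, -32.0]]
[-0.68  0.09  2.01 -0.    1.04 -1.1 ]
0.06 [0.53057718 0.08968692] ([217.8, 253.9, -99.1], [0.0, 0.1, -29.0])
0.06 [0.53057718 0.08968692] ([218.0, 253.8, -17.1], [0.0, 0.1, -29.0])
0 [0.56633386 0.13786846] ([247.0, 306.3, -17.1], [0.0, 0.1, -29.0])
```

apply_moves --deltas '[[[0.95,0,0,-20,0,0,0],[0.95,0,0,-60,0,0,0],[0.95,10,12,-100,0,0,0],[0.95,40,46,-105,0,0,-5],[0.95,75,86,-105,0,0,-11],[0.95,110,126,-105,0,0,-17],[0.95,145,166,-105,0,0,-23],[0.95,180,206,-105,0,0,-29],[0.95,205,236,-105,0,0,-29],[0.95,213,245,-105,0,0,-29],[0.95,213,245,-80,0,0,-29],[0.95,213,245,-80,0,0,-29]]]'

```text
t: 9.32
tcp_pos: [0.5237, 0.0814, 0.2534]
eef_rot: [-0.984, -2.98, 0.002]
wrist_force: [-0.2, 0.6, -3.8]
opening: 0.24
grasp_force: 59.8
```

```bash
python3 - <<'E'
from h import *
s=r.state(); i=r.camera_info("top"); j=r.camera_info("wrist")
print(s["t"],s["tcp_pos"],s["eef_rot"],s["opening"],s["grasp_force"],s["wrist_force"],s["joint_positions"].round(2))
a=r.read_camera("top")[80:300,120:440]; b=r.read_camera("wrist"); np.save("w3.npy",j,allow_pickle=True); cv2.imwrite("pics/w3raw.png",b)
b=cv2.resize(b,None,fx=.86,fy=.86); a=cv2.resize(a,None,fx=1,fy=1)
h=max(a.shape[0],b.shape[0]); cv2.imwrite("pics/m3.png",np.hstack([np.pad(x,((0,h-x.shape[0]),(0,0),(0,0))) for x in(b,a)])[:,:800])
print(delta([*sqO(.07),.0362],jyaw+np.pi/4),delta([*sqO(.0),.0362],jyaw+np.pi/4))
E
```

```text
9.325 [0.52366758 0.08139006 0.25343902] [-9.84298869e-01 -2.98037484e+00  2.03279611e-03] 0.24045115708979026 59.79798495769501 [-0.19083498  0.61429028 -3.75492215] [ 0.01  0.16  1.74 -0.    1.24 -0.92]
([-0.0, 0.5, 64.4], [-0.0, 0.0, 0.0]) ([-0.0, 70.5, 64.4], [-0.0, 0.0, 0.0])
```

View pics/m3.png

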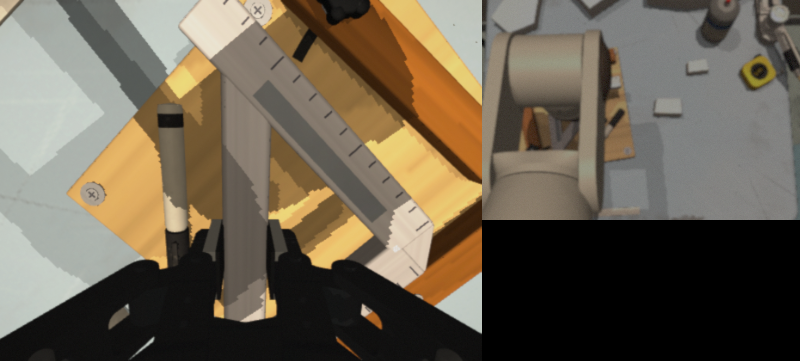

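The wrist view shows the square held cleanly by its bar, with the fence and lever ahead and the marker clear at the left. The offcut lies on the table at the right. I'll descend and slide partway in.

apply_moves --deltas '[[[0.95,0,0,30,0,0,0],[0.95,0,0,52,0,0,0],[0.95,0,0,59,0,0,0],[0.95,0,0,59,0,0,0],[0.95,0,15,59,0,0,0],[0.95,0,30,59,0,0,0],[0.95,0,40,59,0,0,0],[0.95,0,40,60,0,0,0],[0.95,0,40,61,0,0,0],[0.95,0,40,62,0,0,0],[0.95,0,40,63,0,0,0],[0.95,0,40,63,0,0,0]]]'

```text
t: 10.92
tcp_pos: [0.5481, 0.1137, 0.1916]
eef_rot: [-0.985, -2.983, 0.0]
wrist_force: [1.0, 1.0, -3.9]
opening: 0.238
grasp_force: 59.8
```

apply_moves --deltas '[[[0.95,0,0,0.5,0,0,0],[0.95,0,0,1,0,0,0],[0.95,0,0,1,0,0,0]]]'

```text
t: 11.3
tcp_pos: [0.5482, 0.1139, 0.1908]
eef_rot: [0.985, 2.983, -0.0]
wrist_force: [0.2, -0.3, -2.1]
opening: 0.239
grasp_force: 60.0
```

apply_moves --deltas '[[[0.95,0,0,0.5,0,0,0],[0.95,0,0,1,0,0,0],[0.95,0,0,1,0,0,0]]]'

```text
t: 11.68
tcp_pos: [0.5484, 0.1139, 0.1907]
eef_rot: [0.984, 2.982, 0.001]
wrist_force: [-4.1, 0.1, 10.9]
opening: 0.241
grasp_force: 61.7
```

apply_moves --deltas '[[[0.95,0,0,-0.8,0,0,0],[0.95,0,4,-0.8,0,0,0],[0.95,0,8,-0.8,0,0,0],[0.95,0,12,-0.8,0,0,0],[0.95,0,16,-0.8,0,0,0],[0.95,0,19,-0.8,0,0,0],[0.95,0,22,-0.8,0,0,0],[0.95,0,22,-0.8,0,0,0]]]'

```text
t: 12.68
tcp_pos: [0.5617, 0.1319, 0.1908]
eef_rot: [0.984, 2.983, 0.0]
wrist_force: [0.5, -1.1, 4.4]
opening: 0.239
grasp_force: 60.9
```

```bash
python3 - <<'E'
from h import *
s=r.state(); i=r.camera_info("wrist"); b=r.read_camera("wrist"); np.save("w4.npy",i,allow_pickle=True); cv2.imwrite("pics/w4.png",b)
print(s["t"],jR.T@s["wrist_force"][:2],s["wrist_force"][2],s["torque"],((s["tcp_pos"][:2]-jc)@jR)*1000-[17.8,12.8])
E
```

```text
12.675 [ 0.35767737 -1.20183584] 4.36816628333325 [-0.17427207 -0.07893936  0.12522982] [-5.46927077 -5.25114612]
```

View pics/w4.png

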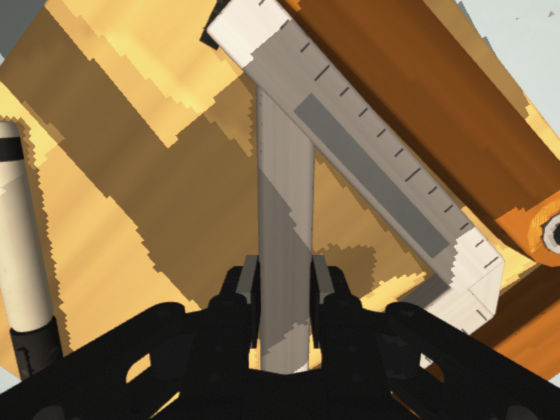

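The leg end at the top left is in contact with the fence, and a wedge gap remains near the pivot at the lower right. The lever sits just beyond the leg's end, clear. I'll keep pressing.

apply_moves --deltas '[[[0.95,0,2,0,0,0,0],[0.95,0,4,0,0,0,0],[0.95,0,5,0,0,0,0],[0.95,0,5,0,0,0,0]]]'

```text
t: 13.22
tcp_pos: [0.5645, 0.1357, 0.1908]
eef_rot: [0.984, 2.983, -0.0]
wrist_force: [-0.4, -3.0, 7.0]
opening: 0.241
grasp_force: 61.1
```

```bash
cat > st.py <<'E'
from h import *
s=r.state(); R=Ro.from_rotvec(s["eef_rot"]).as_matrix()
print(s["t"],"Fjig",jR.T@s["wrist_force"][:2],"Fz",s["wrist_force"][2],"T",s["torque"],"pos err mm",((s["tcp_pos"][:2]-jc)@jR)*1000-[17.8,12.8],"z",s["tcp_pos"][2],"yaw",np.degrees(np.arctan2(R[1,1],R[0,1])),"g",s["grasp_force"],s["opening"])
E
python3 st.py
```

```text
13.225 Fjig [-0.82127724 -2.86847461] Fz 6.983162784093452 T [-0.49051277  0.18021656  0.16223808] pos err mm [-2.15925556 -1.91053346] z 0.19076728690252387 yaw 53.471492855050855 g 61.07840180397034 0.24124216980345867
```

apply_moves --deltas '[[[0.95,0,1,0,0,0,0],[0.95,0,2,0,0,0,0],[0.95,0,3,0,0,0,0],[0.95,0,3,0,0,0,0]]]'

```text
t: 13.72
tcp_pos: [0.5663, 0.1381, 0.1907]
eef_rot: [0.984, 2.983, -0.0]
wrist_force: [-1.9, -3.5, 6.6]
opening: 0.238
grasp_force: 61.1
```

```bash
python3 st.py
```

```text
13.725 Fjig [-2.39182973 -3.15037594] Fz 6.610079204752111 T [-0.57467102  0.20245894  0.14289889] pos err mm [-0.05315394  0.20167259] z 0.19074958701479178 yaw 53.47104865761787 g 61.09828054904938 0.23817074262024368
```

apply_moves --deltas '[[[0.95,0,1,0,0,0,0],[0.95,0,2,0,0,0,0],[0.95,0,2,0,0,0,0]]]'

```text
t: 14.1
tcp_pos: [0.5673, 0.1391, 0.1908]
eef_rot: [0.985, 2.983, -0.003]
wrist_force: [-3.8, -10.6, 8.9]
opening: 0.238
grasp_force: 61.4
```

```bash
python3 st.py; python3 - <<'E'
from h import *
b=r.read_camera("wrist"); cv2.imwrite("pics/w5.png",cv2.resize(b[0:400,180:560],None,fx=1.5,fy=1.5,interpolation=cv2.INTER_CUBIC))
E
```

```text
14.1 Fjig [-5.35616112 -9.9308117 ] Fz 8.883373491309621 T [-1.84277379  0.68277908 -0.010698  ] pos err mm [1.17146211 1.07806587] z 0.19075844521686608 yaw 53.46114673273028 g 61.43154859542847 0.23777727556727174
```

View pics/w5.png

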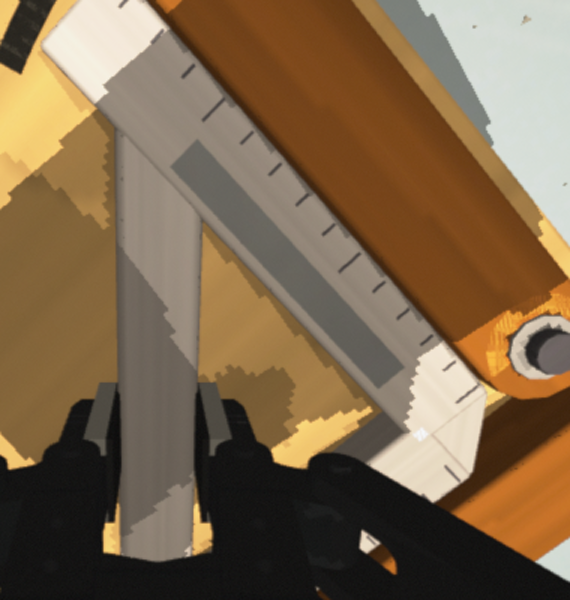

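The fence now lies along the leg with no visible wedge, and the forces are rising in both directions. I'll press harder.

apply_moves --deltas '[[[0.95,0,0.5,0,0,0,0],[0.95,0,1,0,0,0,0],[0.95,0,1,0,0,0,0]]]'

```text
t: 14.52
tcp_pos: [0.5676, 0.1394, 0.1908]
eef_rot: [-0.985, -2.983, 0.005]
wrist_force: [-8.9, -18.4, 13.4]
opening: 0.24
grasp_force: 62.0
```

```bash
python3 st.py
```

```text
14.525 Fjig [-11.52295707 -16.90154525] Fz 13.393528083185728 T [-2.96823553  1.59969859  0.01509958] pos err mm [1.50168356 1.314091  ] z 0.19075129183990433 yaw 53.45644162780724 g 61.97791635990143 0.23972701653518091
```

apply_moves --deltas '[[[0.95,0,0.5,0,0,0,0],[0.95,0,1,0,0,0,0],[0.95,0,1,0,0,0,0]]]'

```text
t: 14.9
tcp_pos: [0.5679, 0.1396, 0.1907]
eef_rot: [-0.985, -2.982, 0.008]
wrist_force: [-15.4, -24.7, 19.1]
opening: 0.239
grasp_force: 62.6
```

```bash
python3 st.py
```

```text
14.9 Fjig [-18.82273126 -22.17044193] Fz 19.108459279085615 T [-4.16416176  2.43340603  0.06068229] pos err mm [1.82320684 1.52672041] z 0.1907237375928832 yaw 53.45129063505242 g 62.57145702838898 0.23921902473662127
```

Both directions are loaded now. The near-zero yaw moment can't tell me whether the leg is flush along the whole stop, so I'll compare the angles of stop, legs and fence in the images, using subpixel line segments from the same camera.

```bash
cat > ang.py <<'E'
from h import *
import sys
def segs(im,i,z,minlen,tag):
    l=cv2.createLineSegmentDetector(cv2.LSD_REFINE_ADV).detect(cv2.cvtColor(im,cv2.COLOR_BGR2GRAY))[0][:,0]
    for x1,y1,x2,y2 in l:
        if np.hypot(x2-x1,y2-y1)<minlen: continue
        P=ray(i,[(x1,y1),(x2,y2)],z)[:,:2]; d=P[1]-P[0]
        a=(np.degrees(np.arctan2(d[1],d[0]))-8.42+45)%90-45
        if abs(a)<14: print(tag,np.round([x1,y1,x2,y2],1),"ang",round(a,2),"jig",(1000*(P-jc)@jR).round(1).tolist())
if __name__=="__main__":
    segs(cv2.imread("pics/w1.png"),np.load("w1.npy",allow_pickle=True).item(),.037,90,"w1")
    i=r.camera_info("wrist"); b=r.read_camera("wrist"); cv2.imwrite("pics/w6.png",b)
    segs(b,i,.034,70,"now")
E
python3 ang.py
```

```text
w1 [165.6 228.7 421.9 228.4] ang 0.13 jig [[83.8, -109.1], [83.3, 113.8]]
w1 [498.6 173.3 535.7  57.8] ang -8.66 jig [[35.0, 172.4], [-53.7, 185.9]]
w1 [388.1 268.  180.6 268.2] ang 0.16 jig [[120.7, 87.5], [121.2, -99.1]]
w1 [551.7 322.1 459.3 309.7] ang -8.33 jig [[175.7, 245.9], [162.7, 157.2]]
w1 [426.9 237.4 156.9 237.4] ang 0.09 jig [[91.5, 119.0], [91.9, -117.5]]
w1 [387.7   0.6 389.1 101.9] ang 5.54 jig [[-92.2, 69.8], [-21.5, 76.7]]
w1 [389.2 101.9 390.9 215.6] ang 5.56 jig [[-21.5, 76.8], [71.8, 85.8]]
w1 [427.   88.1 424.7 213.1] ang 5.28 jig [[-31.7, 105.4], [69.5, 114.7]]
now [472.4 337.2 559.2 387.5] ang 13.8 jig [[89.5, 54.9], [136.5, 66.5]]
now [ 48.5 365.3 148.  307.6] ang -13.48 jig [[-27.4, -83.1], [-14.8, -30.6]]
now [413.9   0.  558.8 185.1] ang -0.47 jig [[-24.8, 116.8], [59.5, 116.1]]
now [475.7 228.2 336.9  70.6] ang -0.36 jig [[51.6, 84.6], [-26.7, 85.1]]
now [337.1  70.3 286.5  13.7] ang 0.06 jig [[-26.8, 85.2], [-50.9, 85.2]]
now [113.4  78.9 172.  150.8] ang -8.48 jig [[-78.6, 29.5], [-48.8, 25.1]]
now [ 43.    0.8 108.5  80.6] ang -8.42 jig [[-109.1, 32.3], [-79.4, 27.9]]
now [120.5 210.8  61.4 144.8] ang -8.4 jig [[-48.1, -5.9], [-78.2, -1.4]]
now [559.7 284.  482.  341.2] ang -0.23 jig [[94.0, 94.2], [93.9, 56.6]]
now [308.2 136.7 447.9 285.8] ang -0.6 jig [[-17.8, 63.1], [63.4, 62.3]]
now [431.1 258.9 292.6 111.2] ang -0.4 jig [[49.6, 64.8], [-27.9, 65.3]]
now [311.   92.7 448.8 243.6] ang -0.37 jig [[-27.8, 74.1], [49.4, 73.6]]
now [304.4  24.2 484.2 229.6] ang -0.34 jig [[-44.6, 87.2], [54.3, 86.6]]
```

Leg, fence and stop agree to within about 0.3°. I'll probe with a small counter-clockwise turn to seat the leg along the whole stop.

apply_moves --deltas '[[[0.95,0,0,0,0,0,-0.2],[0.95,0,0,0,0,0,-0.2]]]'

```text
t: 15.2
tcp_pos: [0.5679, 0.1396, 0.1907]
eef_rot: [-0.98, -2.983, 0.008]
wrist_force: [-14.5, -25.2, 18.9]
opening: 0.237
grasp_force: 62.6
```

```bash
python3 st.py
```

```text
15.2 Fjig [-18.03487932 -22.84734542] Fz 18.944724318266594 T [-4.10269826  2.44352044 -0.15596351] pos err mm [1.81777009 1.52987898] z 0.1907093734605872 yaw 53.64474649774417 g 62.62383162975311 0.23720679241101486
```

apply_moves --deltas '[[[0.95,0,0,0,0,0,-0.2],[0.95,0,0,0,0,0,-0.2]]]'

```text
t: 15.45
tcp_pos: [0.5679, 0.1396, 0.1907]
eef_rot: [-0.975, -2.985, 0.007]
wrist_force: [-14.7, -24.7, 18.9]
opening: 0.238
grasp_force: 62.7
```

```bash
python3 st.py
```

```text
15.45 Fjig [-18.11339597 -22.24055707] Fz 18.937896520629803 T [-4.12016573  2.37093583 -0.32521722] pos err mm [1.83246441 1.51495136] z 0.19073804318444604 yaw 53.837209778475895 g 62.67167329788208 0.23786610644615913
```

apply_moves --deltas '[[[0.95,0,0,0,0,0,-0.2],[0.95,0,0,0,0,0,-0.3],[0.95,0,0,0,0,0,-0.3]]]'

```text
t: 15.82
tcp_pos: [0.568, 0.1396, 0.1907]
eef_rot: [-0.967, -2.988, 0.007]
wrist_force: [-14.0, -25.6, 18.4]
opening: 0.239
grasp_force: 62.8
```

```bash
python3 st.py; python3 ang.py | grep now
```

```text
15.825 Fjig [-17.55503085 -23.29165175] Fz 18.375054910431984 T [-4.10066707  2.3764778  -0.58602658] pos err mm [1.86766621 1.49383134] z 0.19072256502289345 yaw 54.124677519243804 g 62.83424735069275 0.23853397864757414
now [ 54.6 361.4 162.5 299.8] ang -13.17 jig [[-25.5, -80.1], [-12.4, -24.0]]
now [416.4   0.  559.  187.5] ang -0.47 jig [[-25.4, 116.8], [59.2, 116.1]]
now [428.9 175.1 293.6  17.7] ang -0.3 jig [[22.3, 84.8], [-49.2, 85.2]]
now [476.3 230.2 429.  175.8] ang -0.02 jig [[51.6, 84.7], [22.5, 84.7]]
now [ 49.2   1.7 113.9  82.5] ang -8.43 jig [[-107.7, 32.0], [-77.8, 27.5]]
now [124.1 212.3  62.1 141.7] ang -8.35 jig [[-46.5, -6.2], [-78.4, -1.5]]
now [118.4  80.1 173.9 150. ] ang -8.52 jig [[-77.2, 29.2], [-48.6, 24.9]]
now [559.6 286.4 482.5 342. ] ang -0.23 jig [[94.0, 94.5], [93.9, 57.4]]
now [310.2 137.3 447.7 287.3] ang -0.52 jig [[-17.7, 63.0], [63.4, 62.3]]
now [431.2 260.1 294.8 111.5] ang -0.3 jig [[49.5, 64.8], [-27.9, 65.2]]
now [313.2  92.9 448.8 244.9] ang -0.31 jig [[-27.9, 74.0], [49.2, 73.5]]
now [300.   14.9 484.5 231.6] ang -0.35 jig [[-48.4, 87.2], [54.3, 86.6]]
```

When I turned the tool 0.67°, the leg moved only about 0.08°, so the square is held flush by both rails. Leg, fence and stop agree to within about 0.2°, and the press is about 18 N on the stop and 23 N on the fence. Handing in.

```bash
python3 -c "
from workcell import r
print(r.sign_off())"
```

```text
the job is handed in; nothing more can be done
None
```

I set the fence square to the stop (stop, fence and square agree within about 0.2° in the wrist camera) and handed the job in at about 16 s, with the square still gripped and pressed home at about 18 N on the stop and 23 N on the fence; the offcut is on the table off the board, and I left the marker and tape measure alone.

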